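# Press a dot mark on a woodblock and rack the punch

## Robot

A 7-joint arm with a two-finger parallel gripper is mounted at the origin on the work surface. World frame = base frame: x ahead of the robot, y to its left, z up, the work surface at z = 0. Lengths are in m, angles in rad, forces in N, time in s.
With the tool pointing down it reaches from about 0.425 to 0.95 m from the base axis. Payload 4.7 kg.
Tool frame: the origin (TCP) lies between the finger pads; the fingertips stand 25 mm ahead of it and the grasp point (between the pads) lies 6 mm ahead of it; x points along the fingers, z is the direction in which the jaws open and shut, and the axes are right-handed (so a half turn about x gives the same grasp; the last joint's range is limited). The gripper opens to 85 mm and grips with 20 to 120 N. Pads are 22 mm wide; open, the fingers measure 114 mm over their backs; the gripper's body (76 mm by 85 mm) begins 54 mm behind the grasp point. The pads swing forward as they close: fully open they stand 13 mm farther back than shut.
Start: joints at [-1.352, 0.469, -0.049, 1.532, 0.024, 1.141, -0.082], TCP at [0.166, 0.654, 0.256] pointing down, gripper open.
Joint ranges: [-2.59, 2.59], [-0.33, 1.99], [-1.39, 1.29], [0.1, 2.45], [-1.04, 4.18], [0.21, 1.99], [-2.66, 2.66]. Speed limits (rad/s): [2.57, 2.57, 3.14, 3.14, 3.14, 3.14, 3.14].

## Interface

Orientations are given as a 3x3 rotation matrix whose columns are the frame's x, y, z axes.
In Python, from rig import * gives the robot as it stands. Calls block until the motion is done:
- movep(position, orientation): joint-space move of the TCP to a pose.
- move_l(position, attitude=None, feed=0.15, until_force=None): straight line of the TCP; attitude=None keeps the orientation; feed is the mean speed in m/s. With until_force (N) it stops when the force on the tool has changed by that much, and returns True; else False.
- move_joints(angles): joint-space move.
- command_gripper(opening, newtons=None): finger opening in m; newtons is the grip in N (None keeps the last); returns when the fingers have stopped.
- sleep(seconds).
- inverse_kinematics(position, orientation): joint angles nearest the present ones, or None.
- sense(): the state.
- camera(name): name is "side" or "top" or "wrist"; returns (picture, depth): 384x512x3 uint8, red, green, blue; 384x512 float32, m along the optical axis (not along the pixel's ray), 0 where there is no reading.
- camera_params(name): a dict with "K" (3x3 intrinsics, pixels), "position" and "rotation" of the camera in the world; the wrist camera has in their place "tool_from_camera" (4x4, takes a point from camera to tool coordinates, whose origin is the TCP and whose axes are the tool frame's). Camera axes: x right, y down, z forward; pixel columns grow to the right and rows downward; lengths in m; the calibration is good to about 2 mm. The wrist camera is an equidistant fisheye: a pixel r from the principal point sees the ray r / f radians off the axis. A picture is of the moment at which its call begins: read the wrist's pose just before it. camera_params takes no time and is no camera call.
A pose or a line that the arm cannot do raises Unreachable and nothing moves.
- finish_job(): hands the job in, once; it reports no verdict.
The state is a dict: "time_s": time; "joint_pos": joint angles; "qd": joint speeds; "joint_efforts": joint torques, N m; "position": TCP position; "tcp_rot": TCP orientation; "wrist_force": force on the tool from outside, world axes, zero at the start; "ft_torque": the same for the moment, N m; "finger_gap": finger opening in m.
Only numpy, scipy, OpenCV 4.12 (cv2) and the standard library are available. Lean on these libraries where they do the work, as an engineer would, in place of code of your own. Each camera call takes 0.05 s, during which the arm holds its last target. There are 200 camera calls.

## Task

Take the square-handled marking punch out of the tool holder and press its tip squarely onto the centre of the scribed cross on the woodblock, bedding the block down and then holding an even push of about 15 N for a good second. Lift the punch straight off without letting it slide or touch the block anywhere else, hang it back in the empty hole of the holder, fully down, and let go. Never force it beyond about 25 N, and leave the other tools and things on the bench where they are.

Things in the scene. Friction and masses are not known exactly. Their poses are not given: they have to be found in the camera images.
- punch: marking punch, 137 mm tall, 0.1 to 0.2 kg, the only tool with a square handle, hanging upright in the holder. Origin: centre of its tip; +z up its axis. From the tip: steel shank 12 mm thick to z 45 mm (tip 9 mm across); brass ferrule 26 mm across, z 45 to 57, its flat underside rests on the holder's top; wooden handle 24 x 24 mm (faces along its x and y), z 57 to 137
- punch_tip (a point): the centre of the punch's tip (its body origin)
- block: pale woodblock 200 x 140 mm (its x, y), 30 mm thick, level; origin: centre of its underside. Top face 39 to 55 mm above the bench at the start. A snug fit in its tray and not yet bedded: pushed with about 5 N (plus 0.3 N per mm/s) it slides straight down 3 to 13 mm, different each time, stays down, and comes up hard on the tray's floor; only then does it take 15 N standing still
- cross (a point): centre of the scribed cross on the block's top face: two dark lines 30 mm long, 45 mm from the block's centre to its -x side and 30 mm to its +y side; sinks with the block. (The two round dots on the block are older marks.) The fixed tray around it: 230 x 170 mm, rim 28 to 34 mm high, two dark clamps 44 to 50 mm high outside the middles of its long sides
- holder: fixed tool holder, a dark wooden bar 60 x 220 mm (its x, y) and 55 mm high, with three holes in a row along its y axis, 75 mm apart; origin at the centre of its underside. The punch and two round-handled tools hang in the three holes, in any order
- holder_hole0 (a point): centre of the mouth of hole 0 of the holder (y = -75 mm), on its top face; through hole 15 mm in diameter with a 3 mm chamfer
- holder_hole1 (a point): centre of the mouth of hole 1 of the holder (y = 0 mm), on its top face; through hole 15 mm in diameter with a 3 mm chamfer
- holder_hole2 (a point): centre of the mouth of hole 2 of the holder (y = 75 mm), on its top face; through hole 15 mm in diameter with a 3 mm chamfer
- gouge: round-handled tool in the holder, slim tapered handle up to 24 mm thick, 128 mm tall, hanging like the punch (top 138 mm above the bench); leave it alone
- burnisher: tool in the holder with a ball-shaped handle 34 mm in diameter, 125 mm tall, hanging like the punch (top 135 mm above the bench); leave it alone
- cup: white cup 72 mm across, 75 mm high, on the bench; leave it alone
- offcut: wooden offcut 90 x 50 x 25 mm on the bench; leave it alone
- mallet: hammer lying on the bench; leave it alone
- brush: brush lying on the bench; leave it alone
- chisel_a: chisel with a pale round handle, about 210 mm long, lying on the far part of the bench; leave it alone
- chisel_b: chisel with a darker round handle, about 200 mm long, lying on the far part of the bench; leave it alone
Things that resemble listed ones, but are neither listed nor needed, are in the scene too. There is more than one size of the holder; the job needs the larger.

How it is judged:
By the outcome, as a careful person would: the job done as asked, in the order asked, and still so for the second after the job is handed in, with the robot touching nothing.
It also fails if it takes over 67 s, if anything falls off the work surface, if the arm or the gripper's body presses on something with over 40 N, if the wrist force passes 120 N, or if a joint passes its speed limit or range.

## Working session

There is one attempt and no reset: what is moved stays moved. The work goes in short steps, each a Python script; the robot and the scene stay as the last script left them, time stands still between calls to the robot, and variables do not carry over. Pictures are saved under pics/ and viewed, about 8 in all and at most 12, crops included, and the job is handed in when it is done.

```bash
mkdir -p pics; ls; python3 - <<'E'
from rig import *
import cv2,numpy as np
ims=[]
for n in ("side","top"):
    p,d=camera(n); cv2.imwrite(f"pics/{n}0.png",p[...,::-1]); np.save(f"pics/{n}0.npy",d)
    c=camera_params(n); print(n,c)
    print((d>0).mean())
print(camera_params("wrist"))
s=sense(); print({k:np.round(v,3) for k,v in s.items()})
E
```

```text
pics
side {'K': array([[451.41753065,   0.        , 250.06771628],
       [  0.        , 451.41753065, 186.98238715],
       [  0.        ,   0.        ,   1.        ]]), 'position': array([ 0.32779284, -0.9467218 ,  0.75760629]), 'rotation': array([[ 0.96932001, -0.14825634,  0.19605807],
       [-0.24580023, -0.58781651,  0.77074898],
       [ 0.00097775, -0.79529353, -0.60622375]])}
0.9959360758463541
top {'K': array([[433.66436317,   0.        , 258.36125037],
       [  0.        , 433.66436317, 202.37280892],
       [  0.        ,   0.        ,   1.        ]]), 'position': array([ 0.49746203, -0.06362032,  1.11623799]), 'rotation': array([[ 0.0115516 , -0.99851168,  0.05330096],
       [-0.99972477, -0.01262128, -0.01977607],
       [ 0.02041937, -0.05305785, -0.99838265]])}
0.9958089192708334
{'K': array([[297.31863964,   0.        , 255.62338431],
       [  0.        , 297.31863964, 188.71634188],
       [  0.        ,   0.        ,   1.        ]]), 'tool_from_camera': array([[-1.01566668e-03, -3.12571842e-01,  9.49893579e-01,
        -1.17911768e-01],
       [ 7.13040941e-04, -9.49894054e-01, -3.12571236e-01,
         8.09456532e-02],
       [ 9.99999230e-01,  3.59844823e-04,  1.18765226e-03,
         5.27462786e-04],
       [ 0.00000000e+00,  0.00000000e+00,  0.00000000e+00,
         1.00000000e+00]])}
{'time_s': np.float64(0.1), 'joint_pos': array([-1.352,  0.469, -0.049,  1.534,  0.024,  1.141, -0.082]), 'qd': array([ 0.   , -0.001,  0.001, -0.004, -0.002, -0.001,  0.002]), 'joint_efforts': array([ 1.0000e-03, -5.1151e+01, -4.7000e-02, -2.3839e+01,  1.1000e-02,
        4.0000e-03, -0.0000e+00]), 'position': array([0.165, 0.654, 0.255]), 'tcp_rot': array([[-0.   , -0.969,  0.245],
       [-0.002,  0.245,  0.969],
       [-1.   , -0.   , -0.002]]), 'wrist_force': array([0.374, 0.373, 0.016]), 'ft_torque': array([-0.036,  0.002,  0.015]), 'finger_gap': np.float64(0.086)}
```

View pics/top0.png

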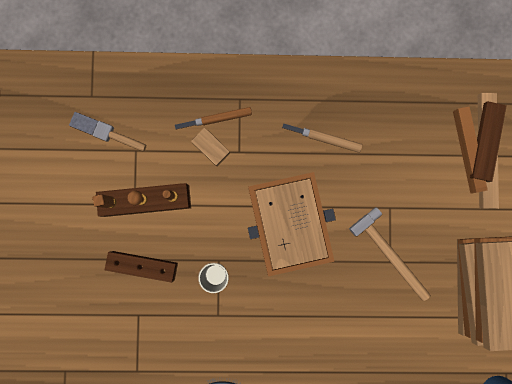

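View pics/side0.png

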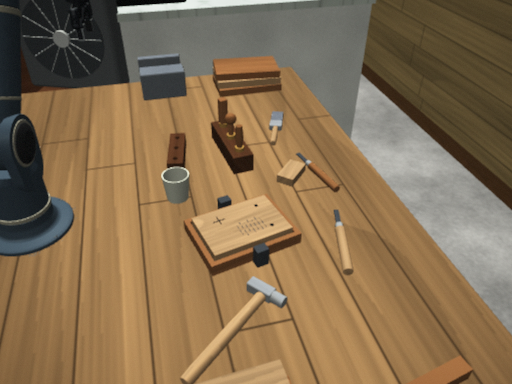

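```bash
cat > h.py <<'E'
import numpy as np,cv2
from rig import *
def cloud(n,d):
    c=camera_params(n);K=c["K"];v,u=np.mgrid[:384,:512]
    p=np.stack([(u-K[0,2])/K[0,0]*d,(v-K[1,2])/K[1,1]*d,d],-1)
    return p@c["rotation"].T+c["position"]
def ray(n,uv,z):
    c=camera_params(n);r=c["rotation"]@np.linalg.solve(c["K"],[uv[0],uv[1],1.]);o=c["position"]
    return o+r*(z-o[2])/r[2]
def wray(uv,z,s):  # wrist fisheye pixel to plane z
    c=camera_params("wrist");K=c["K"];T=c["tool_from_camera"]
    a=np.array([(uv[0]-K[0,2]),(uv[1]-K[1,2])])/K[0,0];t=np.hypot(*a)
    r=np.r_[np.sin(t)*a/max(t,1e-9),np.cos(t)]
    R=s["tcp_rot"];o=s["position"]+R@T[:3,3];r=R@T[:3,:3]@r
    return o+r*(z-o[2])/r[2]
def wpix(P,s):
    c=camera_params("wrist");K=c["K"];T=c["tool_from_camera"]
    q=np.linalg.inv(T)@np.r_[s["tcp_rot"].T@(np.asarray(P)-s["position"]),1]
    t=np.arctan2(np.hypot(q[0],q[1]),q[2]);e=q[:2]/np.hypot(q[0],q[1])
    return K[:2,2]+K[0,0]*t*e
def down(yaw): # jaw axis z at yaw, tool x down
    z=np.array([np.cos(yaw),np.sin(yaw),0]);x=np.array([0,0,-1.]);return np.stack([x,np.cross(z,x),z],1)
E
python3 - <<'E'
from h import *
d=np.load("pics/top0.npy");P=cloud("top",d)
im=cv2.imread("pics/top0.png");ds=np.load("pics/side0.npy")
def rect(m,name,z):
    cs,_=cv2.findContours(m.astype(np.uint8),cv2.RETR_EXTERNAL,cv2.CHAIN_APPROX_NONE)
    for c in cs:
        if cv2.contourArea(c)<15: continue
        q=np.array([ray("top",p[0],z)[:2] for p in c],np.float32)
        r=cv2.minAreaRect(q); print(name,np.round(r[0],4),np.round(r[1],4),round(r[2],1),"z",np.round(np.median(P[...,2][m]),4), c.reshape(-1,2).mean(0).round(1))
Z=P[...,2];u=np.arange(512)[None];v=np.arange(384)[:,None]
H=(u>85)&(u<200)&(v>175)&(v<225)
rect(H&(Z>.09),"handles",.14)
rect(H&(Z>.045)&(Z<.062),"holdertop",.055)
B=(u>240)&(u<340)&(v>165)&(v<280)
print("block z hist",np.histogram(Z[B&(Z>.02)],bins=np.arange(.02,.06,.002)))
zc=Z[235:255,275:295]; print("z near cross",np.median(zc))
rect(B&(Z>.0365),"block",float(np.median(zc)))
for c in [(284,244)]: print(ray("top",c,np.median(zc)))
a=cv2.resize(im[180:222,86:200],None,fx=6.5,fy=6.5,interpolation=cv2.INTER_CUBIC)
is_=cv2.imread("pics/side0.png");b=cv2.resize(is_[90:175,180:280],None,fx=3.5,fy=3.5,interpolation=cv2.INTER_CUBIC)
b2=cv2.resize(im[225:265,262:306],None,fx=7,fy=7,interpolation=cv2.INTER_CUBIC)
h=max(b.shape[0],b2.shape[0]);w=b.shape[1]+b2.shape[1]
o=np.zeros((a.shape[0]+h,max(w,a.shape[1]),3),np.uint8);o[:a.shape[0],:a.shape[1]]=a
o[a.shape[0]:a.shape[0]+b.shape[0],:b.shape[1]]=b;o[a.shape[0]:a.shape[0]+b2.shape[0],b.shape[1]:w]=b2
cv2.imwrite("pics/crop1.png",o);print(o.shape)
E
```

```text
handles [0.5488 0.2671] [0.0306 0.0405] 15.0 z 0.1328 [101.9 200.7]
handles [0.557  0.1939] [0.0292 0.0314] 0.8 z 0.1328 [134.6 197.5]
handles [0.5647 0.1203] [0.0203 0.0269] 0.7 z 0.1328 [168.4 194.6]
holdertop [0.558  0.1994] [0.0607 0.2214] 6.4 z 0.0554 [138.4 199.5]
block z hist (array([  12,   23,   42,  162,  415,  525,  287,   61,   19,  124,  690,
       1637, 1571,  632,  107,   13,    1,    0,    0]), array([0.02 , 0.022, 0.024, 0.026, 0.028, 0.03 , 0.032, 0.034, 0.036,
       0.038, 0.04 , 0.042, 0.044, 0.046, 0.048, 0.05 , 0.052, 0.054,
       0.056, 0.058]))
z near cross 0.04383396244880433
block [ 0.4813 -0.0735] [0.0295 0.0252] 12.0 z 0.0439 [253.1 232. ]
block [ 0.5254 -0.2611] [0.0296 0.0254] 12.0 z 0.0439 [329.2 214.9]
block [ 0.5034 -0.167 ] [0.1996 0.1398] 13.3 z 0.0439 [291.4 224. ]
[ 0.45266996 -0.14931744  0.04383396]
(571, 741, 3)
```

View pics/crop1.png

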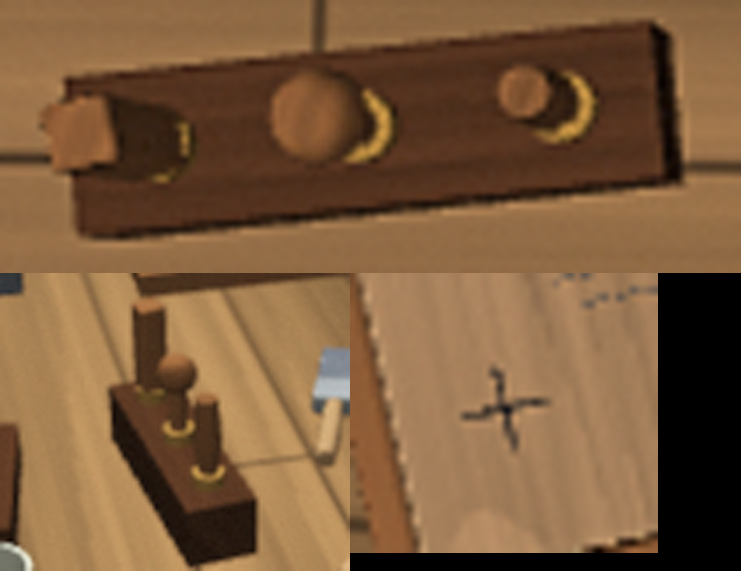

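The three hanging tools are the square-topped one at (101,200), the ball at (135,197) and the slim round one at (168,194). The square one is the punch, in hole 2 of the larger holder. The smaller bar at (141,266) is the decoy. The cross at (284,244) agrees with the block's geometry. Next I go above the punch and check from near.

```bash
python3 - <<'E'
from h import *
R=down(np.radians(14))
movep([.5497,.2739,.29],R)
s=sense();p,d=camera("wrist");cv2.imwrite("pics/w1.png",p[...,::-1]);np.save("pics/w1d.npy",d)
import pickle;pickle.dump(s,open("pics/w1.pkl","wb"))
print(s["position"],s["joint_pos"],s["time_s"])
print(wpix([.5497,.2739,.147],s),wpix([.5497,.2739,.055],s),wpix([.558,.1994,.055],s))
E
```

```text
[0.54880058 0.27587078 0.2896917 ] [-0.81321138  0.35156548  0.3705305   1.66220347 -0.13772095  1.15394612
 -0.15973479] 2.0583
[256.31795339 186.42143226] [256.24200326 163.42713293] [248.28829555 219.37601794]
```

View pics/w1.png

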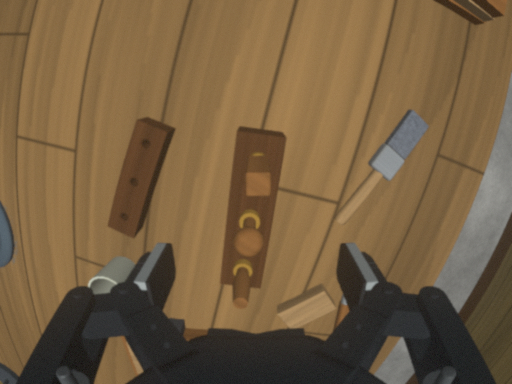

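The wrist view shows the square top at about (259,184), nearly parallel to the jaws and within 3 px of the prediction. I'll measure it exactly, then grasp.

```bash
python3 - <<'E'
from h import *
import pickle
s=pickle.load(open("pics/w1.pkl","rb"));im=cv2.imread("pics/w1.png").astype(int)
sub=im[165:205,240:280]; 
m=((sub[...,2]>115)).astype(np.uint8)
n,l,st,c=cv2.connectedComponentsWithStats(m);k=l[19,19];print(st[k],sub[19,19],sub[19,2])
cs,_=cv2.findContours((l==k).astype(np.uint8),cv2.RETR_EXTERNAL,cv2.CHAIN_APPROX_NONE)
q=np.array([wray(p[0]+[240,165],.147,s)[:2] for p in cs[0]],np.float32)
print("top rect",cv2.minAreaRect(q))
# holder top outline, dark wood
g=im[120:300,215:295];hm=((g[...,2]<100)&(g.sum(2)>60)).astype(np.uint8)
cs,_=cv2.findContours(hm,cv2.RETR_EXTERNAL,cv2.CHAIN_APPROX_NONE);c=max(cs,key=cv2.contourArea)
q=np.array([wray(p[0]+[215,120],.055,s)[:2] for p in c],np.float32);print("holder",cv2.minAreaRect(q))
s2=sense();print(s2["position"],s2["tcp_rot"][:,2],s2["wrist_force"],s2["time_s"])
E
```

```text
[  6   7  25  24 585] [ 61 102 145] [42 66 94]
top rect ((0.5505365133285522, 0.27688276767730713), (0.022244632244110107, 0.022110961377620697), 14.24905776977539)
holder ((0.5603622198104858, 0.19275414943695068), (0.05756702274084091, 0.251429945230484), 6.540764808654785)
[0.54889065 0.27573818 0.28971743] [ 9.69523158e-01  2.44999139e-01 -5.16906133e-04] [ 0.15951143  0.25194059 -0.90784493] 2.1083
```

```bash
python3 - <<'E'
from h import *
R=down(np.radians(14.2))
c=np.array([.5502,.2757])
move_l([*c,.20],R,feed=.15); sleep(.3); s=sense();print(s["position"],s["time_s"])
e=s["position"][:2]-c
c2=c-e
move_l([*c2,.113],R,feed=.08); sleep(.3)
s=sense();print("pre",s["position"],s["wrist_force"])
p,d=camera("wrist");cv2.imwrite("pics/w2.png",p[...,::-1])
command_gripper(.0,60); sleep(.2); s=sense();print("grip",s["finger_gap"],s["position"],s["wrist_force"],s["ft_torque"],s["time_s"])
import pickle;pickle.dump((c2,s),open("pics/grasp.pkl","wb"))
E
```

```text
[0.55054845 0.27584178 0.20081831] 3.1583
pre [0.54996319 0.27564058 0.11329194] [ 0.31835279 -0.50653285  0.19933658]
grip 0.023328529849679546 [0.54991038 0.27558508 0.11311721] [-0.33373473  0.82058809  1.28472251] [-0.04901755  0.11159543 -0.04929034] 5.5333
```

```bash
python3 - <<'E'
from h import *
import pickle
c2,g=pickle.load(open("pics/grasp.pkl","rb"))
R=down(np.radians(14.2))
move_l([*c2,.29],R,feed=.12); s=sense();print(s["finger_gap"],s["wrist_force"],s["position"])
x=np.array([.4527,-.1488])
movep([*x,.29],R); sleep(.2)
move_l([*x,.0438+.1031+.022],R,feed=.12); sleep(.4)
s=sense();p,d=camera("wrist");cv2.imwrite("pics/w3.png",p[...,::-1]);np.save("pics/w3d.npy",d);pickle.dump(s,open("pics/w3.pkl","wb"))
print(s["position"],s["tcp_rot"].round(4),s["wrist_force"],s["ft_torque"],s["finger_gap"],s["time_s"])
zt=s["position"][2]-.1031
print(wpix([*s["position"][:2],zt],s),wpix([*x,.0438],s))
cv2.imwrite("pics/w3c.png",cv2.resize(p[140:260,180:330,::-1],None,fx=5,fy=5,interpolation=cv2.INTER_CUBIC))
p,d=camera("side");cv2.imwrite("pics/s3.png",p[...,::-1])
E
```

```text
0.023421083257539325 [-1.08716078 -0.39579609 -1.89085391] [0.54947097 0.27538903 0.289087  ]
[ 0.45279073 -0.14877349  0.16908478] [[ 4.000e-04 -2.454e-01  9.694e-01]
 [ 1.000e-04  9.694e-01  2.454e-01]
 [-1.000e+00 -0.000e+00  4.000e-04]] [ 0.12800031  0.5266544  -1.42904795] [-0.01949181  0.01965334  0.01921453] 0.023366517886137788 10.5167
[255.73842931 198.9825007 ] [255.62357573 190.11056488]
```

View pics/w3c.png

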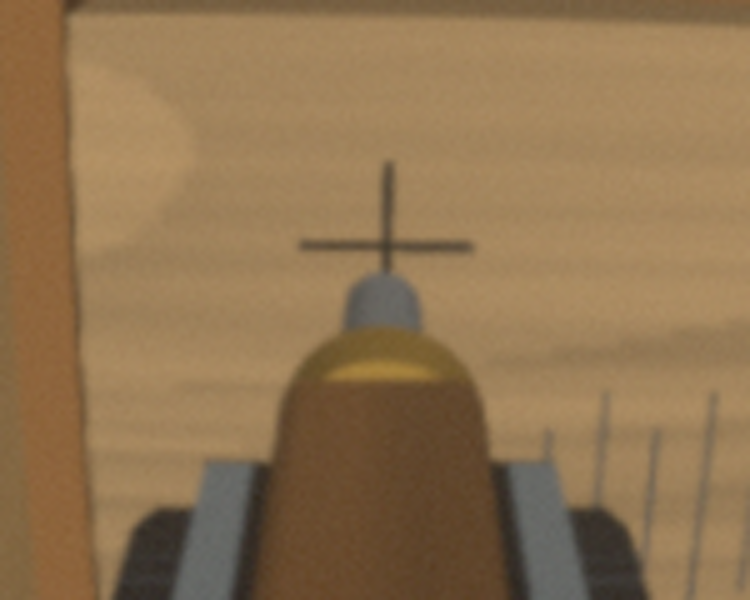

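The crop shows the cross at px (257.4,189.2) and the far edge of the tip at (256.6,194.4). Converting both to world points:

```bash
python3 - <<'E'
from h import *
import pickle
s=pickle.load(open("pics/w3.pkl","rb"));zt=s["position"][2]-.1031;R=s["tcp_rot"]
cr=wray((257.35,189.15),.0438,s);f=wray((256.55,194.4),zt,s)
print("cross",cr)
for sg in(1,-1):
    print(sg,wpix([*(s["position"]+sg*.0045*R[:,1])[:2],zt],s))
up=wray((256,190),zt,s)-wray((256,200),zt,s);up/=np.linalg.norm(up)
print("up",up,"tip",f-.0045*up,"tcp",s["position"])
print("tool-frame tip off",R.T@(f-.0045*up-s["position"]), "cross off",R.T@(cr-s["position"]))
d=np.load("pics/w3d.npy");print("block z by depth:")
T=camera_params("wrist")["tool_from_camera"];K=camera_params("wrist")["K"]
for uv in[(275,180),(240,180),(257,175),(290,190)]:
    a=(np.array(uv)-K[:2,2])/K[0,0];t=np.hypot(*a);D=d[uv[1],uv[0]];pc=np.r_[np.tan(t)*a/t*D,D]
    print((s["position"]+R@(T[:3,:3]@pc+T[:3,3]))[2])
im=cv2.imread("pics/s3.png");C=camera_params("side")
def pix(P):
    q=C["rotation"].T@(np.asarray(P)-C["position"]);q=C["K"]@q;return q[:2]/q[2]
print("side pred tip",pix([*s["position"][:2],zt]),"cross",pix(cr))
u,v=np.round(pix(cr)).astype(int)
cv2.imwrite("pics/s3c.png",cv2.resize(im[v-45:v+25,u-40:u+40],None,fx=8,fy=8,interpolation=cv2.INTER_CUBIC));print(u-40,v-45)
E
```

```text
cross [ 0.4539268  -0.14758841  0.0438    ]
1 [255.74327923 193.61432322]
-1 [255.7337203  204.28033958]
up [-0.24646111  0.96915268  0.        ] tip [ 0.45357268 -0.14925076  0.06598478] tcp [ 0.45279073 -0.14877349  0.16908478]
tool-frame tip off [ 0.10310029 -0.00065212  0.00059573] cross off [0.12528536 0.00087304 0.00133719]
block z by depth:
0.044075286501031874
0.04255060385471074
0.04462666215254493
0.04441819340299705
side pred tip [217.81489565 213.61341052] cross [218.58463594 220.3077643 ]
179 175
```

View pics/s3c.png

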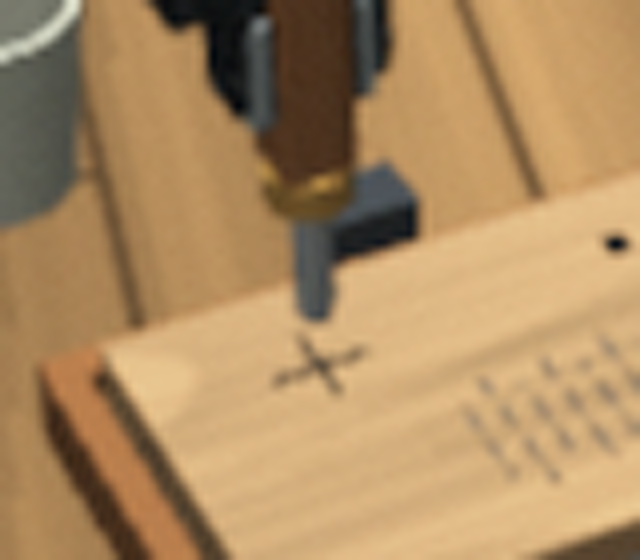

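Wrist and side views agree that the tip needs to move by about (+0.6, +1.2) mm. I'll correct, lower to a 6 mm hover and check again.

```bash
python3 - <<'E'
from h import *
import pickle
s0=pickle.load(open("pics/w3.pkl","rb"))
x=np.array([.4527+.0006,-.1488+.0013]);R=down(np.radians(14.2))
move_l([*x,.0438+.1031+.006],R,feed=.05); sleep(.5)
s=sense();p,d=camera("wrist");cv2.imwrite("pics/w4.png",p[...,::-1]);pickle.dump(s,open("pics/w4.pkl","wb"))
print(s["position"],s["wrist_force"],s["time_s"])
zt=s["position"][2]-.1031
print("tcp-under far edge",wpix([*(s["position"]+.0045*s["tcp_rot"][:,1])[:2],zt],s),"cross",wpix([.45393,-.14759,.0438],s))
a=cv2.resize(p[165:225,220:295,::-1],None,fx=8,fy=8,interpolation=cv2.INTER_CUBIC)
p,d=camera("side")
b=cv2.resize(p[190:240,199:237,::-1],None,fx=9.6,fy=9.6,interpolation=cv2.INTER_CUBIC)[:480,:200*1]
b=cv2.resize(p[205:230,208:230,::-1],None,fx=9,fy=9,interpolation=cv2.INTER_CUBIC)
o=np.zeros((480,800,3),np.uint8);o[:,:600]=a;o[:b.shape[0],600:600+b.shape[1]]=b
cv2.imwrite("pics/c4.png",o)
E
```

```text
[ 0.453313   -0.14749055  0.15296633] [-0.28820371  0.36275751 -2.43089291] 11.5917
tcp-under far edge [255.78320607 193.61704456] cross [256.48484891 196.69345198]
```

View pics/c4.png

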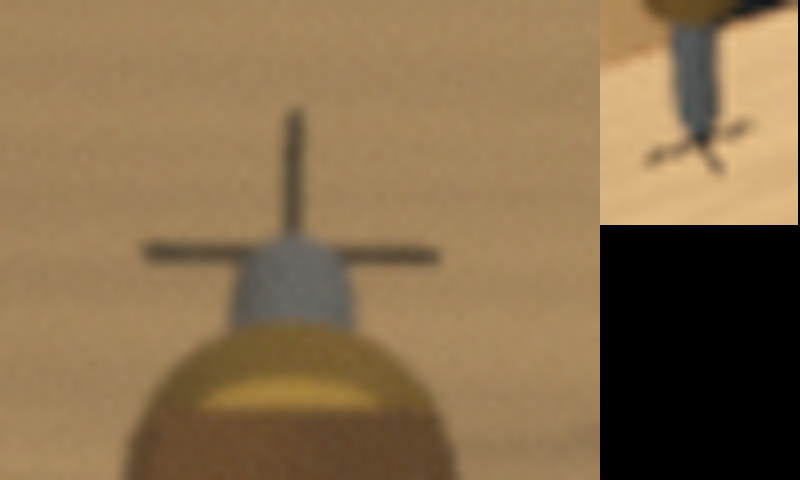

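The tip column is 256.5 and the cross column 256.6. Along tool y about 0.5 mm remains once the 6 mm descent is allowed for, so I add 0.4 mm and press slowly to contact and bedding.

```bash
cat >> h.py <<'E'
X=np.array([.4532,-.1471]);RR=down(np.radians(14.2))
def F(n=10):
    a=[]
    for _ in range(n): a.append(sense()["wrist_force"]);sleep(.01)
    return np.mean(a,0)
E
python3 - <<'E'
from h import *
s=sense();z=s["position"][2]
move_l([*X,z],RR,feed=.02);sleep(.3)
f0=F(20);np.save("pics/f0.npy",f0);print("base",f0)
r=move_l([*X,z-.024],RR,feed=.0045,until_force=9.5)
print(r,sense()["time_s"])
for i in range(4): print(sense()["position"],(F(5)-f0).round(2))
print(sense()["time_s"])
E
```

```text
base [ 0.00786693 -0.03960204 -1.76609578]
True 15.1667
[ 0.45333225 -0.14711429  0.14129629] [-0.25  0.49  5.95]
[ 0.45330929 -0.14711725  0.14127835] [-0.25  0.08  6.49]
[ 0.45328221 -0.14712177  0.14127724] [-0.8   0.11  6.69]
[ 0.45331379 -0.14710284  0.14127872] [-0.27  0.03  6.99]
15.3333
```

```bash
python3 - <<'E'
from h import *
f0=np.load("pics/f0.npy")
for k in range(6):
    f=(F(15)-f0)[2]; z=sense()["position"][2]; print(round(z,5),round(f,2),round(sense()["time_s"],2))
    if f>11.5: break
    r=move_l([*X,z-.012],RR,feed=.003,until_force=max(3,14.5-f)); print(r,(F(2)-f0).round(2))
E
```

```text
0.14127 6.95 15.46
True [-0.82 -0.16  6.07]
0.1413 6.46 16.48
True [-0.39 -0.28  6.8 ]
0.14128 6.48 17.53
True [-1.07  0.44  6.01]
0.14127 6.68 18.58
True [-0.3   0.08  6.23]
0.14128 6.38 19.63
True [-0.86  0.75  6.42]
0.14129 6.34 20.71
True [-0.84  0.5   7.16]
```

The block is bedded: z stays at 0.1413 m while the force rises. Now I step the commanded height to reach 15 N and hold.

```bash
python3 - <<'E'
from h import *
f0=np.load("pics/f0.npy")
zc=.1408;hist=[]
for k in range(14):
    move_l([*X,zc],RR,feed=.005); sleep(.12)
    f=(F(8)-f0)[2]; s=sense(); hist.append((zc,f)); print(round(zc,5),round(s["position"][2],5),round(f,2),round(s["time_s"],2))
    if abs(f-15)<.8: break
    if len(hist)>1 and abs(hist[-1][1]-hist[-2][1])>1: kk=(hist[-1][1]-hist[-2][1])/(hist[-2][0]-hist[-1][0])
    else: kk=None
    dz=(15-f)/kk if kk and kk>0 else .0004
    zc-=np.clip(dz,-.0004,.0008)
L=[]
for i in range(14):
    L.append((F(5)-f0)[2]); sleep(.05)
print(np.round(L,1)); s=sense();print(s["position"],s["tcp_rot"][2],s["finger_gap"],s["time_s"])
E
```

```text
0.1408 0.14123 10.42 22.13
0.1404 0.14115 14.13 22.57
0.14031 0.14118 14.9 23.0
[15.1 14.8 15.  15.  14.8 14.6 14.9 14.9 15.1 14.8 14.8 14.5 14.6 14.8]
[ 0.45339422 -0.14722689  0.14115809] [-9.99999709e-01  5.81486943e-04  4.93400915e-04] 0.023098130656325436 24.2833
```

```bash
python3 - <<'E'
from h import *
import pickle
c2,g=pickle.load(open("pics/grasp.pkl","rb"))
move_l([*X,.155],RR,feed=.02); move_l([*X,.169],RR,feed=.06); sleep(.4)
s=sense();p,d=camera("wrist");cv2.imwrite("pics/w5.png",p[...,::-1]);pickle.dump(s,open("pics/w5.pkl","wb"))
print(s["position"],s["wrist_force"],s["finger_gap"],s["time_s"])
move_l([*X,.29],RR,feed=.15)
a=cv2.imread("pics/w3.png")[150:250,200:310];b=p[150:250,200:310,::-1]
cv2.imwrite("pics/c5.png",cv2.resize(np.hstack([a,b]),None,fx=3.6,fy=3.6,interpolation=cv2.INTER_CUBIC))
movep([*c2,.29],RR);sleep(.3);s=sense();print(s["position"],s["time_s"])
E
```

```text
[ 0.45310899 -0.1470886   0.16884919] [ 0.5443052  -0.62603535 -2.01810117] 0.023595688204328016 25.95
[0.55008605 0.27480197 0.29023378] 28.85
```

View pics/c5.png

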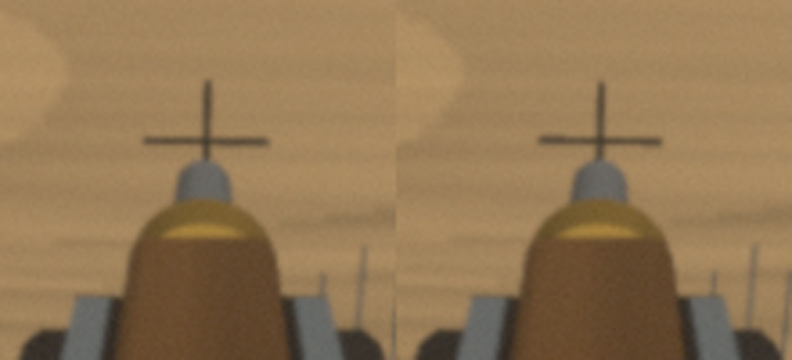

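The punch is unchanged in the grip, with the same tip row before and after pressing. Now I return it to hole 2.

```bash
python3 - <<'E'
from h import *
t=np.array([.5499,.2756])
move_l([*t,.175],RR,feed=.12);sleep(.4)
e=np.mean([sense()["position"][:2]],0)-t; c=t-e
move_l([*c,.170],RR,feed=.05);sleep(.3);f0=F(20);print(sense()["position"],f0)
r=move_l([*c,.1165],RR,feed=.04,until_force=7);s=sense();print(r,s["position"],F(5)-f0)
if not r:
    r=move_l([*c,.1105],RR,feed=.008,until_force=4);sleep(.2);s=sense();print(r,s["position"],F(5)-f0,s["ft_torque"],s["time_s"])
E
```

```text
[0.54990933 0.27551458 0.1700674 ] [ 0.06885681  0.27658337 -1.91541595]
False [0.55007068 0.27560424 0.11680135] [-0.50217321 -0.47546854 -0.00674414]
True [0.54990886 0.27554181 0.11308504] [-0.35993449 -0.31399582  7.64853799] [0.01010301 0.10477371 0.05350882] 33.3083
```

It seated at 0.1131 m, the original height. Release, retreat and check.

```bash
python3 - <<'E'
from h import *
s=sense();p0=s["position"]
command_gripper(.07);sleep(.3);s=sense();print(s["finger_gap"],s["wrist_force"])
move_l([*p0[:2],.20],RR,feed=.1);move_l([*p0[:2],.29],RR,feed=.15);sleep(.5)
s=sense();p,d=camera("wrist");cv2.imwrite("pics/w6.png",p[...,::-1])
movep([.42,.05,.33],RR);sleep(.3)
t,dt=camera("top");sd,ds=camera("side");cv2.imwrite("pics/t6.png",t[...,::-1]);cv2.imwrite("pics/s6.png",sd[...,::-1])
P=cloud("side",ds);c=P[95:175,195:290].reshape(-1,3)
m=(np.hypot(c[:,0]-.55,c[:,1]-.275)<.02);print("punch top z",np.sort(c[m][:,2])[-5:])
a=cv2.resize(p[115:315,200:300,::-1],None,fx=2.4,fy=2.4);b=cv2.resize(sd[...,::-1],(540,405))
o=np.zeros((480,780,3),np.uint8);o[:,:240]=a;o[:405,240:780]=b;cv2.imwrite("pics/c6.png",o);print(sense()["time_s"],sense()["finger_gap"])
E
```

```text
0.07001472016169653 [0.11229853 0.06814776 0.53434646]
punch top z [0.14935616 0.14955427 0.14992156 0.15020942 0.15085502]
37.9167 0.06988077779257745
```

View pics/c6.png

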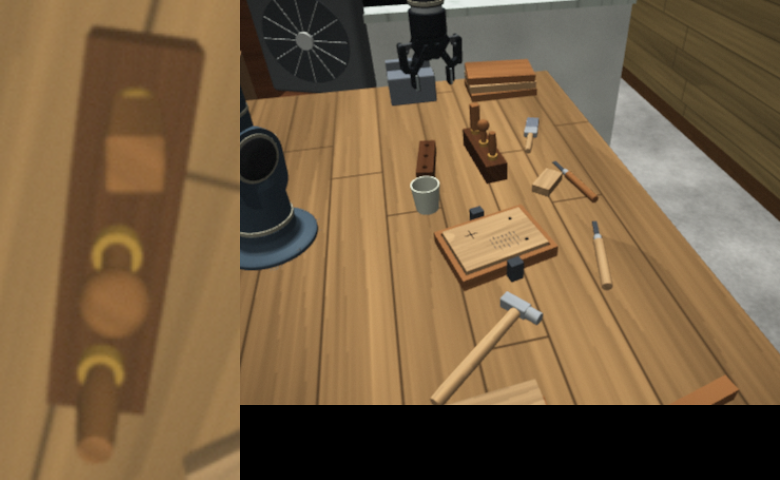

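The punch hangs upright, fully down in its hole, with its top at about 0.149 m against 0.147 m nominal. The other items are where they were, and the gripper is clear.

```bash
python3 -c "
from rig import *
finish_job()"
```

```text
the job is handed in; nothing more can be done
```

The job is done and handed in at about 38 s of the 67 s allowed. I took the punch from hole 2 of the larger holder, pressed it on the cross, and hung it back in the same hole.

- **Position on the cross:** after a fine correction from the wrist camera, with the side camera agreeing, I estimate the tip landed within about 0.5 mm of the cross centre. That was not measured after contact.
- **Bedding and push:** the block bedded down about 6 mm and came up hard. I then held a steady 14.5–15.1 N for about 1.3 s. No reading I took was above about 15 N, but I did not record the force continuously.
- **Uneven push before the hold:** finding the floor of the tray took seven touches. The push rose several times and fell back to about 6.5 N between them, without losing contact, before the steady hold.
- **Lift-off and return:** I lifted straight up, and the punch had not shifted in the grip. It went back into the hole with under 1 N of side force and stopped at the height where I first gripped it (0.1131 m).
- **Last pictures:** the punch hangs upright and fully down. The neighbouring tools and bench items look undisturbed by eye, and the gripper is open and clear. The camera put the punch's top about 2–3 mm above nominal, roughly the stated calibration error. The seating height is the better evidence.

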